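# Draw out the bench magnifier by one hole

## Task

On the jeweller's bench, lengthen the magnifier's telescopic arm (the one that ends in the round lens) by one hole: squeeze in its two snap buttons and slide the tube outward, away from its stand, until the buttons pop out through the next pair of holes, then let go. Do not slide the similar arm that ends in the rectangular tray.

Things in the scene. Friction and masses are not known exactly. Their poses are not given: they have to be found in the camera images.
- lens_squeeze (a point): Point midway between the magnifier arm's two snap buttons, on the tube's centre line, 65 mm above the bench, 125 mm outward of its black stand (90 x 80 mm, 98 mm high). Fixed to the stand like the buttons: it does not travel with the tube. x points outward along the tube to the round lens (105 mm), y across it through both buttons, z up. Nothing else within 50 mm at the sides above height 45 mm.
- lens_tube (a joint): Square aluminium tube, 24 x 24 mm, 195 mm long, level, sliding on the stand's bar; lens on its end. Value: m drawn out, 0 in the starting hole (1.5 mm play either way), 0.035 in the next hole outward; stops at -0.04 and 0.05. Its sides have three pairs of 15 mm holes 35 mm apart; the middle pair is in use. Grip its sides over the buttons and draw outward: about 10 N moves it.
- lens_button (a joint): Two domed 12 mm brass snap buttons in the bar, one each side of the tube (36 mm over their tips), moving together. Value: m pressed in; 0 sticking fully out of the holes, 0.006 level with the tube's sides (about 5 N each, enough to free the tube), 0.008 under its wall, 0.010 at most. Sprung. As the tube slides they stay behind, held in by its wall, and pop out in the next holes, locking it.
- tray_tube (a joint): Tube of the second, otherwise like arm, which ends in a rectangular aluminium tray (100 x 80 mm) instead of the round lens. Value: m drawn out, 0 in its starting hole, where it must stay. The two arms swap sides from start to start.

How it is judged:
By the outcome, as a careful person would: the job done as asked, in the order asked, and still so for the second after the job is handed in, with the robot touching nothing.
It also fails if it takes over 26 s, if anything falls off the work surface, if the arm or the gripper's body presses on something with over 40 N, if the wrist force passes 120 N, or if a joint passes its speed limit or range.

## Robot

A 6-joint arm with a two-finger parallel gripper is mounted at the origin on the work surface. World frame = base frame: x ahead of the robot, y to its left, z up, the work surface at z = 0. Lengths are in m, angles in rad, forces in N, time in s.
With the tool pointing down it reaches from about 0.35 to 0.775 m from the base axis. Payload 7.3 kg.
Tool frame: the origin (TCP) lies at the very end of the fingers, on their centre line; the grasp point (between the pads) lies 19 mm behind it; z points along the fingers, y is the direction in which the jaws open and shut (so a half turn about z gives the same grasp; the last joint's range is limited). The gripper opens to 92 mm and grips with 3 to 60 N. Pads are 19 mm wide; open, the fingers measure 130 mm over their backs; the gripper's body (75 mm by 190 mm) begins 47 mm behind the grasp point.
Start: joints at [-1.474, 0.342, 1.524, -0, 1.275, -0.146], TCP at [0.126, -0.51, 0.203] pointing down, gripper open.
Joint ranges: [-2.53, 2.53], [-0.77, 2.02], [0.04, 2.7], [-1, 4.14], [0.28, 2.66], [-3.11, 3.11]. Speed limits (rad/s): [2.57, 2.57, 3.14, 3.14, 3.14, 3.14].

## Interface

Orientations are given as [roll, pitch, yaw] about the fixed x, y, z axes, in that order (R = Rz(yaw) Ry(pitch) Rx(roll)).
In Python, from cell import robot gives the robot as it stands. The module is installed in compiled form; this text tells all that it offers.
- The arm moves only by the tool carry_out, never from a script. Its argument "series" is a list of rows, each an object with "jaw": the opening in per cent of the stroke, from 0 (shut) to 100 (fully open); "travel": the shift along the tool's x, y, z in units of 60 mm (1.0 is 60 mm), a list of three; "twist": the turn about the tool's z in units of 6 degrees (1.0 is 6 degrees). A call has 1 to 8 rows; each row shifts and turns the commanded pose from where the row before left it, along the tool's axes as they then stand; what a row does not reach is not made up. A row lasts 1/8 s, in which the tool goes at most 62.5 mm and 10.7 degrees, less where a joint would pass 70% of its speed; a pose out of reach is approached as far as the arm can. A call is refused whole if a number of a shift passes 1 or a number of a turn 1, either way. A call with a gripper value outside its range is refused whole. The fingers move at their own pace and stop on an object; "squeeze" is the grip in N (left out, the last holds). Time passes only in rows, so rows that do not move let the fingers close. It gives the time, the measured TCP pose, the force and the opening at its end, in the units of the state.
- robot.observe(): the state, without advancing time (a new reading comes with each control period).
- robot.read_camera(name): name is "side" or "top"; returns the picture (420x560x3 uint8, blue, green, red); there is no depth.
- robot.calibration(name): a dict with "intrinsics" (3x3 intrinsics, pixels), "k1" (the pictures are not rectified: a ray, as slopes to the right and down, at radius r is drawn at 1 + k1 r^2 times it, then the intrinsics apply), "cam_to_world" (4x4, takes a point from camera to world coordinates). Camera axes: x right, y up, looking along -z (the intrinsics and any distortion apply to the point x, -y, -z); pixel columns grow to the right and rows downward; lengths in m; the calibration is good to about 2 mm. A picture is of the moment at which its call begins. calibration takes no time and is no camera call.
- robot.hand_in(): hands the job in, once; it reports no verdict.
Trained networks look in the newest picture that a camera, given by its name, has taken for a name from the list of things; names that differ only in an ending like _2 or _b are one class to them, and where a whole thing is asked for, a point or a joint stands for the part that bears it (a point fixed in the world has none). Each returns a list of dicts, best first, with "score" (0 to 1); they miss things now and then, are a little off and sometimes report something else, mostly with a low value. They report only what shows in the picture. A call takes as long as a camera call.
- robot.regions_of(camera, query): "pixels" (420x560 bool, what is visible of it) and "xy" ([column, row] in pixels, amid what is visible of it).
The state is a dict: "time": time; "qpos": joint angles; "qvel": joint speeds; "joint_efforts": joint torques, N m; "tool_pos": TCP position; "tool_rot": TCP orientation; "contact_force": force on the tool from outside, world axes, zero at the start; "torque": the same for the moment, N m; "opening": finger opening in m.
Only numpy, scipy, OpenCV 4.12 (cv2) and the standard library are available. Lean on these libraries where they do the work, as an engineer would, in place of code of your own. Each camera call takes 0.05 s, during which the arm holds its last target. There are 200 camera calls.

## Working session

There is one attempt and no reset: what is moved stays moved. The work goes in short steps, Python scripts to look and compute and a tool call to move; the robot and the scene stay as the last step left them, time stands still between calls to the robot, and variables do not carry over. Pictures are saved under pics/ and viewed, about 8 in all and at most 12, crops included, and the job is handed in when it is done.

Besides the shell and the picture viewer there is one more tool, called after "Call:" as a command line: name --argument value ..., lists and objects as JSON in quotes. carry_out: Moves the arm, as the interface text tells. Its arguments: {"type":"object","properties":{"series":{"type":"array"},"squeeze":{"type":"number"}},"required":["series"]}

```bash
mkdir -p pics; cat > h.py <<'E'
import numpy as np, cv2
from cell import robot
def ray(cam,uv):
    c=robot.calibration(cam);K=np.array(c["intrinsics"]);T=np.array(c["cam_to_world"])
    d=np.linalg.solve(K,[uv[0],uv[1],1.]);d=d[:2]/d[2];u=d.copy()
    for _ in range(20): u=d/(1+c["k1"]*(u@u))
    return T[:3,3],T[:3,:3]@np.array([u[0],-u[1],-1])
def at(cam,uv,z):
    o,d=ray(cam,uv);return o+d*(z-o[2])/d[2]
def px(cam,p):
    c=robot.calibration(cam);K=np.array(c["intrinsics"]);T=np.array(c["cam_to_world"])
    q=T[:3,:3].T@(np.array(p)-T[:3,3]);u=np.array([q[0],-q[1]])/-q[2];u=u*(1+c["k1"]*(u@u))
    return (K@[u[0],u[1],1])[:2]
E
python3 - <<'E'
from h import *
for c in("top","side"):
    im=robot.read_camera(c);cv2.imwrite(f"pics/{c}0.png",im)
    print(c,np.round(np.array(robot.calibration(c)["cam_to_world"])[:3,3],3))
    for q in("lens_tube","tray_tube","lens_button"):
        for r in robot.regions_of(c,q)[:3]: print(c,q,round(r["score"],2),r["xy"],r["pixels"].sum(),at(c,r["xy"],.065).round(3))
print(robot.observe())
E
```

```text
top [0.412 0.011 0.926]
top lens_tube 0.63 [374.0, 137.7] 4851 [ 0.652 -0.152  0.065]
side [0.077 0.662 0.729]
side lens_tube 0.95 [301.1, 165.4] 2464 [ 0.613 -0.139  0.065]
side tray_tube 0.78 [149.8, 274.2] 4387 [0.633 0.289 0.065]
{'time': 0.4, 'qpos': array([-1.47401886e+00,  3.42127156e-01,  1.52422379e+00,  1.20892619e-05,
        1.27538298e+00, -1.46004319e-01]), 'qvel': array([ 0.00052002, -0.00269639, -0.00151299,  0.00078894,  0.00072803,
        0.00203676]), 'joint_efforts': array([-1.05310504e-03, -4.30715919e+01, -2.44195372e+01,  7.17613148e-02,
        5.01727383e-02, -3.52407699e-05]), 'tool_pos': array([ 0.12623175, -0.50956149,  0.20333118]), 'tool_rot': array([-3.14145457e+00, -3.19950681e-05,  2.42778261e-01]), 'contact_force': array([-0.55544263,  0.19668789,  0.91690447]), 'torque': array([ 0.01073597,  0.04543124, -0.03598979]), 'opening': 0.09165855224832481}
```

View pics/top0.png

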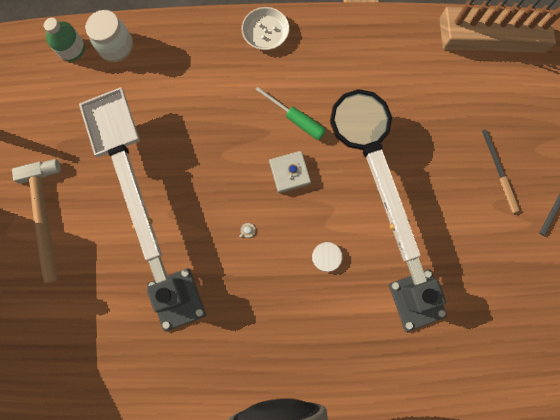

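View pics/side0.png

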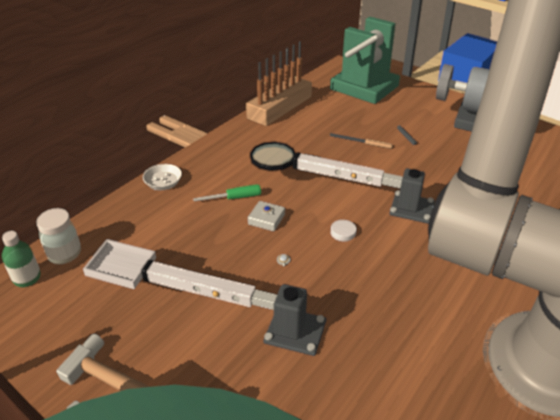

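The top picture shows the lens arm at right, with its tube running from about (374,153) to (412,258) and the stand near (418,300). A brass button shows near (391,226). I'll enlarge this area.

```bash
python3 - <<'E'
from h import *
a=cv2.imread("pics/top0.png")[140:320,340:460];b=cv2.imread("pics/side0.png")[140:230,280:450]
a=cv2.resize(a,None,fx=3.3,fy=3.3,interpolation=2);b=cv2.resize(b,(400,212),interpolation=2)
o=np.zeros((594,800,3),np.uint8);o[:a.shape[0],:a.shape[1]]=a;o[:212,400:]=b;cv2.imwrite("pics/c1.png",o)
robot.read_camera("top")
m=robot.regions_of("top","lens_tube")[0]["pixels"]
ys,xs=np.nonzero(m);print(xs.min(),xs.max(),ys.min(),ys.max())
# tube only: bright pixels rows 160..255
im=cv2.imread("pics/top0.png");g=im.min(2)
P=[]
for y in range(162,254,4):
    r=[x for x in range(365,425) if g[y,x]>130]
    if r: P.append(((r[0]+r[-1])/2,y)); 
W=np.array([at("top",p,.077)[:2] for p in P])
d=W-W.mean(0);u=np.linalg.svd(d)[2][0];u*=np.sign(u[0]);n=np.array([-u[1],u[0]])
print(W[0],W[-1],W.mean(0),"yaw",np.arctan2(u[1],u[0]),"res",(d@n*1e3).round(1))
for n_,uv,z in(("outer end",(374,153),.077),("inner",(412,258),.077),("button",(391,226),.065)): print(n_,at("top",uv,z).round(4))
E
```

```text
Traceback (most recent call last):
IndexError: list index out of range
```

View pics/c1.png

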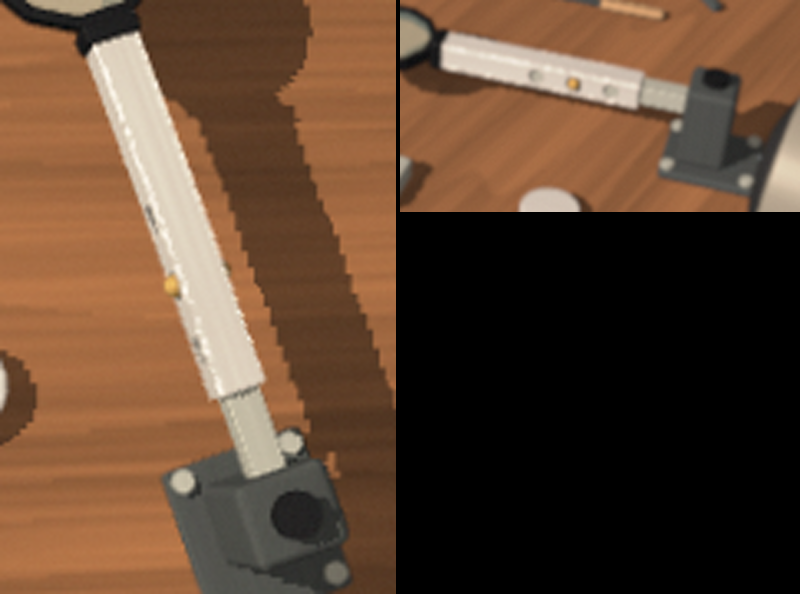

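The crop shows the left button at (392.1,226.7) and the right one just visible at (409.1,220.6) in the top picture. In the side picture the button is at (353.5,175.7), with holes on either side of it. There is 1 visible hole each side, so this is the middle pair.

```bash
python3 - <<'E'
from h import *
im=cv2.imread("pics/top0.png");g=im.min(2)
P=[]
for y in range(162,250,4):
    r=[x for x in range(365,425) if g[y,x]>140]
    if r: P.append(((r[0]+r[-1])/2,y,r[-1]-r[0]))
print(P[::4])
W=np.array([at("top",p[:2],.075)[:2] for p in P])
d=W-W.mean(0);u=np.linalg.svd(d)[2][0];u*=np.sign(u[0]);n=np.array([-u[1],u[0]])
print(W.mean(0),"yaw",np.arctan2(u[1],u[0]),"res",(d@n*1e3).round(1))
L=at("top",(392.1,226.7),.065);R=at("top",(409.1,220.6),.065);print(L,R,(L+R)/2,np.linalg.norm(L-R))
o1,d1=ray("top",(392.1,226.7));o2,d2=ray("side",(353.5,175.7))
s=np.linalg.lstsq(np.c_[d1,-d2],o2-o1,rcond=None)[0];a,b=o1+s[0]*d1,o2+s[1]*d2
print("tri",a,b,np.linalg.norm(a-b))
p=(a+b)[:2]/2-n*.018;print("sq",p, "line offset",(p-W.mean(0))@n,"LR along",(L-R)[:2]@u,(L-R)[:2]@n)
i=at("top",(340+237/3.3,140+390/3.3),.077);e=at("top",(340+115/3.3,140+42/3.3),.077);print(i,e,np.linalg.norm(i-e),"button from inner",(p-i[:2])@u)
E
```

```text
[(377.0, 162, 18), (383.0, 178, 18), (389.0, 194, 18), (395.0, 210, 18), (401.5, 226, 15), (406.0, 242, 18)]
[ 0.53596385 -0.17478706] yaw 0.3000984445388342 res [-0.1 -0.1 -0.1  0.7 -0.2 -0.2 -0.2  0.6 -0.2  0.5 -0.3  0.4 -0.4  0.3
  0.3  0.2 -1.4 -1.5  0.8 -0.1  0.6  0.5]
[ 0.49913988 -0.17417416  0.065     ] [ 0.50847366 -0.20359322  0.065     ] [ 0.50380677 -0.18888369  0.065     ] 0.03086422814250183
tri [ 0.49896718 -0.17380784  0.06670062] [ 0.49990768 -0.17332456  0.06669202] 0.001057433643439897
sq [ 0.50475849 -0.19076173] line offset -0.006035977187018184 LR along -0.0002199430313138927 0.030863444459349937
[ 0.44532621 -0.2016417   0.077     ] [ 0.62268413 -0.14978893  0.077     ] 0.18478242468370995 button from inner 0.05999237194454859
```

Call:
carry_out --series '[{"jaw": 100,"travel": [0,0,0],"twist": -0.55},{"jaw": 100,"travel": [0.85,-0.36,0],"twist": 0},{"jaw": 100,"travel": [0.85,-0.36,0],"twist": 0},{"jaw": 100,"travel": [0.85,-0.36,0],"twist": 0},{"jaw": 100,"travel": [0.85,-0.36,0],"twist": 0},{"jaw": 100,"travel": [0.85,-0.36,0],"twist": 0},{"jaw": 100,"travel": [0.85,-0.36,0],"twist": 0},{"jaw": 100,"travel": [0.85,-0.36,0],"twist": 0}]'

```text
time: 1.5
tool_pos: [0.4238, -0.2583, 0.2037]
tool_rot: [3.141, -0.0, 0.3]
contact_force: [0.5, -1.6, 0.7]
opening: 0.0916
```

Call:
carry_out --series '[{"jaw": 100,"travel": [0.85,-0.36,0],"twist": 0},{"jaw": 100,"travel": [0.75,-0.35,0.3],"twist": 0},{"jaw": 100,"travel": [0,0,0.5],"twist": 0},{"jaw": 100,"travel": [0,0,0],"twist": 0},{"jaw": 100,"travel": [0,0,0],"twist": 0}]'

```text
time: 2.12
tool_pos: [0.5018, -0.1911, 0.1564]
tool_rot: [3.141, -0.001, 0.3]
contact_force: [1.1, -0.5, -0.2]
opening: 0.0918
```

```bash
python3 - <<'E'
from h import *
im=robot.read_camera("side");t=robot.read_camera("top")
for p in((.504,-.1885,.065),(.4987,-.1713,.065)): print(px("side",p),px("top",p))
a=cv2.resize(im[60:220,240:460],(660,480),interpolation=2);cv2.imwrite("pics/s2.png",a)
cv2.imwrite("pics/t2.png",t)
print(robot.observe()["tool_pos"],px("side",robot.observe()["tool_pos"]))
E
```

```text
[355.3424183  172.42020673] [400.39366277 223.53548224]
[353.43802162 176.97704393] [390.41309659 227.01565283]
[ 0.50198509 -0.19140385  0.15685156] [360.80844757 135.9884657 ]
```

View pics/s2.png

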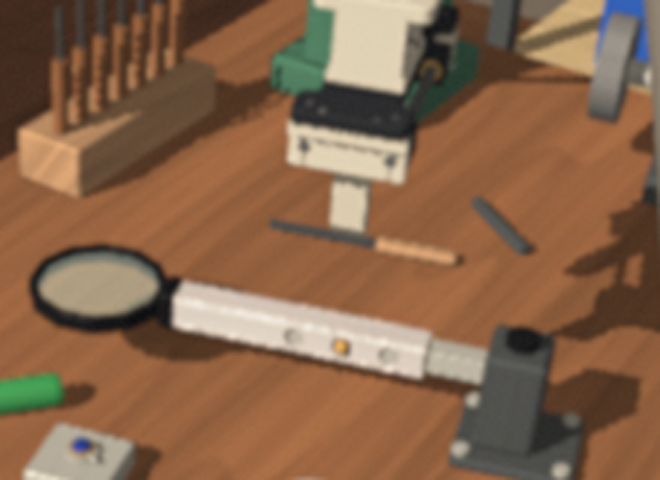

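The button is at about (353,175) in the full side picture, and the fingers are above the tube at the right station. I'll move 2 mm outward and go down.

Call:
carry_out --series '[{"jaw": 100,"travel": [0.04,0,0.6],"twist": 0},{"jaw": 100,"travel": [0,0,0.6],"twist": 0},{"jaw": 100,"travel": [0,0,0.43],"twist": 0},{"jaw": 100,"travel": [0,0,0.2],"twist": 0},{"jaw": 60,"travel": [0,0,0],"twist": 0},{"jaw": 60,"travel": [0,0,0],"twist": 0},{"jaw": 60,"travel": [0,0,0],"twist": 0}]' --squeeze 40

```text
time: 3.1
tool_pos: [0.5046, -0.1901, 0.0467]
tool_rot: [3.14, -0.001, 0.3]
contact_force: [0.1, -0.4, -0.2]
opening: 0.0666
```

```bash
python3 - <<'E'
from h import *
im=robot.read_camera("side");t=robot.read_camera("top")
o=np.zeros((480,800,3),np.uint8);o[:,:480]=cv2.resize(im[120:220,290:390],(480,480),interpolation=2)
o[:400,480:]=cv2.resize(t[160:285,340:440],(320,400),interpolation=2);cv2.imwrite("pics/s3.png",o)
s=robot.observe();print(s["tool_pos"],s["opening"])
E
```

```text
[ 0.50430117 -0.18994482  0.04633904] 0.058716539875545114
```

View pics/s3.png

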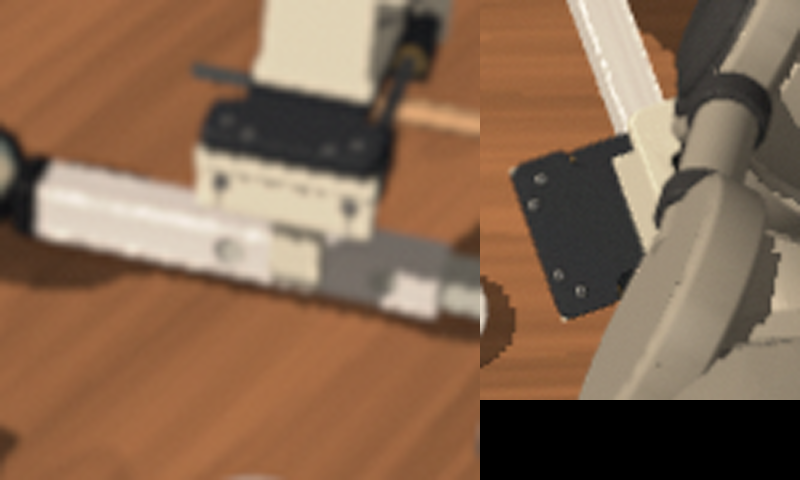

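The near finger covers the button, with its centre at about column 352 in the side picture, as expected for the finger's nearer face. I'll close on it.

Call:
carry_out --series '[{"jaw": 0,"travel": [0,0,0],"twist": 0},{"jaw": 0,"travel": [0,0,0],"twist": 0},{"jaw": 0,"travel": [0,0,0],"twist": 0},{"jaw": 0,"travel": [0,0,0],"twist": 0},{"jaw": 0,"travel": [0,0,0],"twist": 0},{"jaw": 0,"travel": [0,0,0],"twist": 0}]' --squeeze 40

```text
time: 3.95
tool_pos: [0.503, -0.1873, 0.046]
tool_rot: [-3.137, 0.001, 0.3]
contact_force: [-2.2, 9.8, 9.2]
opening: 0.0231
```

The opening is 23 mm, so the buttons are level with the tube's sides. I'll take out the 3 mm sideways offset and draw the tube out.

Call:
carry_out --series '[{"jaw": 0,"travel": [0,-0.04,0],"twist": 0},{"jaw": 0,"travel": [0.05,0,0],"twist": 0},{"jaw": 0,"travel": [0.08,0,0],"twist": 0},{"jaw": 0,"travel": [0.08,0,0],"twist": 0},{"jaw": 0,"travel": [0.08,0,0],"twist": 0},{"jaw": 0,"travel": [0.08,0,0],"twist": 0},{"jaw": 0,"travel": [0.08,0,0],"twist": 0},{"jaw": 0,"travel": [0,0,0],"twist": 0}]'

```text
time: 4.95
tool_pos: [0.5165, -0.1829, 0.0444]
tool_rot: [-3.136, 0.025, 0.302]
contact_force: [-43.3, -20.9, 20.5]
opening: 0.0228
```

```bash
python3 - <<'E'
from h import *
im=robot.read_camera("side")
cv2.imwrite("pics/s4.png",cv2.resize(im[120:220,240:390],(720,480),interpolation=2))
s=robot.observe();print(s["tool_pos"],s["opening"],s["contact_force"])
E
```

```text
[ 0.51646523 -0.18294732  0.04437707] 0.023193340400812976 [-43.51609733 -20.846353    19.2012309 ]
```

View pics/s4.png

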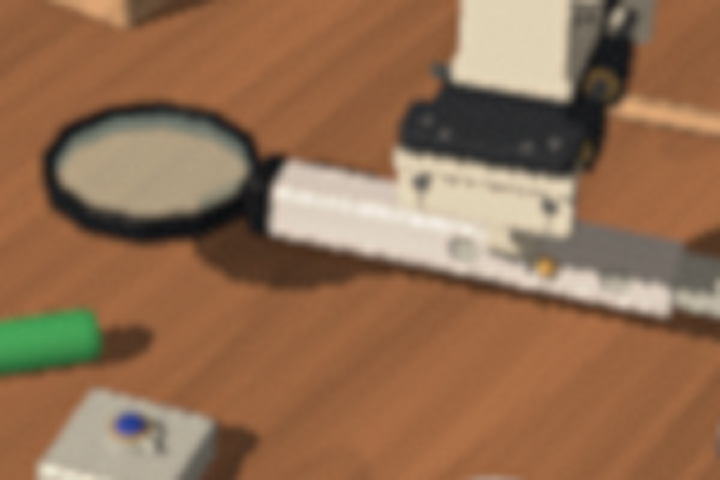

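```bash
python3 - <<'E'
from h import *
im=robot.read_camera("side")
s=robot.observe();p=s["tool_pos"];u=np.array([np.cos(.3),np.sin(.3),0]);n=np.array([-u[1],u[0],0])
f=10;c=im[150:200,310:380];c=cv2.resize(c,None,fx=f,fy=f,interpolation=2)
for y,col in((.012,(0,0,255)),(.028,(255,0,0))):
  for x in(-.0095,.0095):
    for z in(.0,.019,.033):
      q=px("side",p+u*x+n*y+[0,0,z]);cv2.circle(c,tuple(int(v) for v in ((q-[310,150])*f+f/2)),4,col,-1)
cv2.imwrite("pics/s5.png",c);print(s["torque"],s["contact_force"])
E
```

```text
[-3.61103190e+00  7.51494009e+00 -4.98384730e-03] [-43.24063138 -20.59047234  19.59785333]
```

View pics/s5.png

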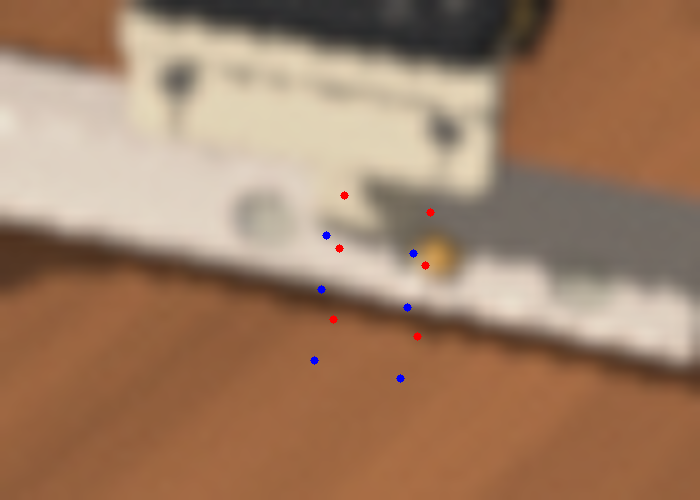

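The fingertips end at about (345,235) in the crop, which is row 173 in full. That is roughly 10 pixels (about 25 mm) above where the reported TCP would put them. So the pads only caught the tube's top edge and the upper half of the domes, and slipped. The tube has not moved beyond its play. I'll relax the pull, open, return and measure the tip height.

Call:
carry_out --series '[{"jaw": 0,"travel": [-0.2,0,0],"twist": 0},{"jaw": 0,"travel": [0,0,0],"twist": 0},{"jaw": 70,"travel": [0,0,0],"twist": 0},{"jaw": 70,"travel": [0,0,0],"twist": 0},{"jaw": 70,"travel": [0,0,0],"twist": 0},{"jaw": 70,"travel": [-0.23,0,0],"twist": 0},{"jaw": 70,"travel": [0,0,0],"twist": 0},{"jaw": 70,"travel": [0,0,0],"twist": 0}]'

```text
time: 6.05
tool_pos: [0.5043, -0.1873, 0.0458]
tool_rot: [3.141, -0.0, 0.3]
contact_force: [0.1, 0.0, 0.4]
opening: 0.064
```

```bash
python3 - <<'E'
from h import *
im=robot.read_camera("side")
s=robot.observe();p=s["tool_pos"];u=np.array([np.cos(.3),np.sin(.3),0]);n=np.array([-u[1],u[0],0])
f=10;c=im[145:200,310:390];c=cv2.resize(c,None,fx=f,fy=f,interpolation=2)
h=s["opening"]/2;print(h,p,s["tool_rot"],s["contact_force"])
for y,col in((h,(0,0,255)),(h+.019,(255,0,0))):
  for x in(-.0095,.0095):
    for z in(.0,.019,.03):
      q=px("side",p+u*x+n*y+[0,0,z]);print(y,x,z,q.round(1));cv2.circle(c,tuple(int(v) for v in ((q-[310,145])*f+f/2)),4,col,-1)
cv2.imwrite("pics/s6.png",c)
E
```

```text
0.03208209669133574 [ 0.50445299 -0.18726028  0.04578391] [ 3.14122801e+00 -3.56498651e-04  3.00054231e-01] [-0.28633959 -0.61813101  0.30678368]
0.03208209669133574 -0.0095 0.0 [355.  188.9]
0.03208209669133574 -0.0095 0.019 [355.8 181.8]
0.03208209669133574 -0.0095 0.03 [356.3 177.6]
0.03208209669133574 0.0095 0.0 [346.4 187.1]
0.03208209669133574 0.0095 0.019 [347.1 180. ]
0.03208209669133574 0.0095 0.03 [347.5 175.8]
0.051082096691335746 -0.0095 0.0 [352.9 194. ]
0.051082096691335746 -0.0095 0.019 [353.7 186.9]
0.051082096691335746 -0.0095 0.03 [354.2 182.6]
0.051082096691335746 0.0095 0.0 [344.2 192.2]
0.051082096691335746 0.0095 0.019 [345. 185.]
0.051082096691335746 0.0095 0.03 [345.4 180.8]
```

View pics/s6.png

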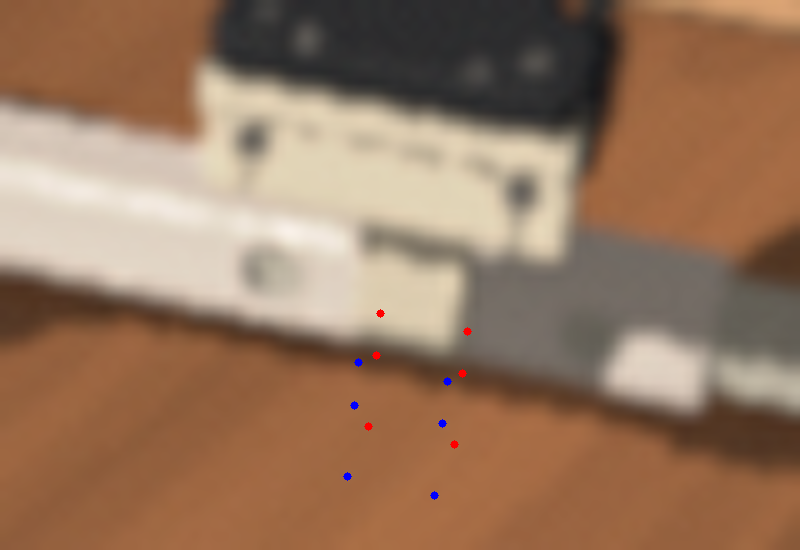

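The fingertip ends at about (405,345) in the crop, level with the tube's lower side only because the finger is nearer the camera. The true tip is about 24–27 mm above the reported TCP. Going 24 mm lower is safe either way, since the bench and the gripper's body both stay clear.

Call:
carry_out --series '[{"jaw": 70,"travel": [0,0,0.1],"twist": 0},{"jaw": 70,"travel": [0,0,0.1],"twist": 0},{"jaw": 70,"travel": [0,0,0.1],"twist": 0},{"jaw": 70,"travel": [0,0,0.1],"twist": 0},{"jaw": 70,"travel": [0,0,0],"twist": 0},{"jaw": 70,"travel": [0,0,0],"twist": 0}]'

```text
time: 6.85
tool_pos: [0.5044, -0.1871, 0.0217]
tool_rot: [3.141, -0.0, 0.3]
contact_force: [-0.0, -0.3, -0.5]
opening: 0.0644
```

```bash
python3 - <<'E'
from h import *
im=robot.read_camera("side")
f=10;c=im[145:200,310:390];c=cv2.resize(c,None,fx=f,fy=f,interpolation=2)
cv2.imwrite("pics/s7.png",c);s=robot.observe();print(s["tool_pos"],s["opening"],s["contact_force"])
E
```

```text
[ 0.50451624 -0.18716732  0.02177773] 0.06390795035990152 [0.896522   0.03888262 0.20653019]
```

View pics/s7.png

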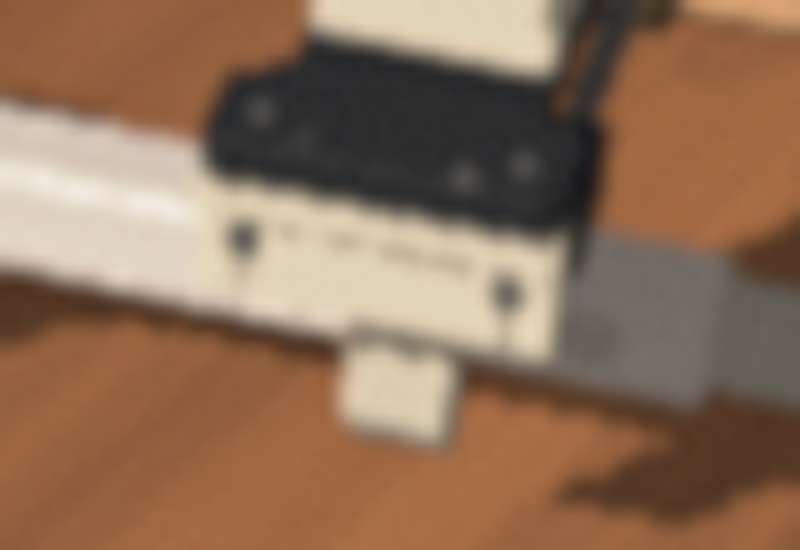

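The fingertip is now at about row 189, column 350, which matches a true tip height of about 47 mm, and there is no contact force. I'll close here.

Call:
carry_out --series '[{"jaw": 0,"travel": [0,0,0],"twist": 0},{"jaw": 0,"travel": [0,0,0],"twist": 0},{"jaw": 0,"travel": [0,0,0],"twist": 0},{"jaw": 0,"travel": [0,0,0],"twist": 0},{"jaw": 0,"travel": [0,0,0],"twist": 0},{"jaw": 0,"travel": [0.05,0,0],"twist": 0},{"jaw": 0,"travel": [0.07,0,0],"twist": 0},{"jaw": 0,"travel": [0,0,0],"twist": 0}]' --squeeze 40

```text
time: 7.9
tool_pos: [0.5107, -0.185, 0.0216]
tool_rot: [-3.141, 0.001, 0.3]
contact_force: [-1.1, 0.4, 2.1]
opening: 0.0234
```

The tube is free: it moved 7 mm with almost no force. I'll keep drawing it out.

Call:
carry_out --series '[{"jaw": 0,"travel": [0.1,0,0],"twist": 0},{"jaw": 0,"travel": [0.1,0,0],"twist": 0},{"jaw": 0,"travel": [0.1,0,0],"twist": 0},{"jaw": 0,"travel": [0.05,0,0],"twist": 0},{"jaw": 0,"travel": [0.04,0,0],"twist": 0},{"jaw": 0,"travel": [0.03,0,0],"twist": 0},{"jaw": 0,"travel": [0.03,0,0],"twist": 0},{"jaw": 0,"travel": [0,0,0],"twist": 0}]'

```text
time: 8.9
tool_pos: [0.5373, -0.1769, 0.0216]
tool_rot: [3.141, -0.0, 0.3]
contact_force: [-1.2, 2.0, 3.5]
opening: 0.0235
```

Call:
carry_out --series '[{"jaw": 0,"travel": [0.02,0,0],"twist": 0},{"jaw": 0,"travel": [0,0,0],"twist": 0},{"jaw": 0,"travel": [0.02,0,0],"twist": 0},{"jaw": 0,"travel": [0,0,0],"twist": 0},{"jaw": 0,"travel": [0.02,0,0],"twist": 0},{"jaw": 0,"travel": [0,0,0],"twist": 0}]'

```text
time: 9.65
tool_pos: [0.5381, -0.1765, 0.0216]
tool_rot: [-3.14, 0.004, 0.301]
contact_force: [-11.8, -3.6, 8.5]
opening: 0.0236
```

The tube stopped after another 0.9 mm and the force rose to 12 N, so the buttons have popped. I'll relax, open and lift.

Call:
carry_out --series '[{"jaw": 0,"travel": [-0.05,0,0],"twist": 0},{"jaw": 0,"travel": [0,0,0],"twist": 0},{"jaw": 80,"travel": [0,0,0],"twist": 0},{"jaw": 80,"travel": [0,0,0],"twist": 0},{"jaw": 80,"travel": [0,0,0],"twist": 0},{"jaw": 80,"travel": [0,0,-0.2],"twist": 0},{"jaw": 80,"travel": [0,0,-0.5],"twist": 0},{"jaw": 80,"travel": [0,0,-0.8],"twist": 0}]'

```text
time: 10.65
tool_pos: [0.5368, -0.1765, 0.1121]
tool_rot: [-3.14, 0.002, 0.3]
contact_force: [0.3, 0.2, -0.0]
opening: 0.0728
```

Call:
carry_out --series '[{"jaw": 80,"travel": [0,0,-0.8],"twist": 0},{"jaw": 80,"travel": [0,0,-0.5],"twist": 0},{"jaw": 80,"travel": [0,0,0],"twist": 0}]'

```text
time: 11.02
tool_pos: [0.539, -0.1774, 0.1932]
tool_rot: [3.137, -0.005, 0.3]
contact_force: [-0.4, -0.6, -1.0]
opening: 0.0733
```

```bash
python3 - <<'E'
from h import *
im=robot.read_camera("side")
cv2.imwrite("pics/s8.png",cv2.resize(im[140:215,240:390],(800,400),interpolation=2));s=robot.observe();print(s["time"],s["tool_pos"],s["opening"],s["contact_force"])
E
```

```text
11.075 [ 0.53797479 -0.1769779   0.19104041] 0.07324300131077922 [-0.64361647  0.15250935 -0.21418347]
```

View pics/s8.png

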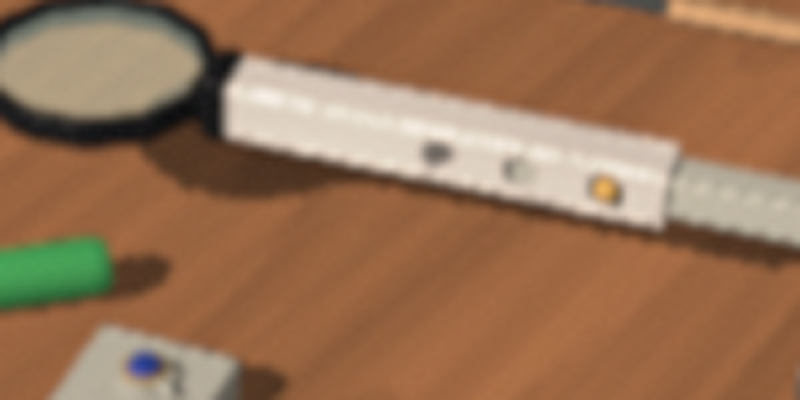

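The brass button at (605,188) stands out of the tube's innermost hole, with the other two holes at (518,168) and (435,153) outward of it. So the tube is locked one hole further out and the gripper is clear. I'll hand it in.

```bash
python3 -c "
from cell import robot
print(robot.hand_in())"
```

```text
the job is handed in; nothing more can be done
None
```

The magnifier's arm is one hole longer, and I handed the job in at about 11 s of the 26 s allowed.

- **First grip failed:** it slipped at about 48 N without moving the tube beyond its play. The side camera showed the fingertips about 25 mm higher than the reported tool position, so the pads caught only the tube's top edge. I opened, went 24 mm lower and gripped again.
- **Second grip worked:** the tube slid out freely. At about 35 mm it stopped and the force rose to 12 N, so I let go and lifted clear.
- **Last checks:** the final side picture shows the brass button standing out of the tube's innermost hole, with the other two holes outward of it. The gripper was clear and the contact force was near zero.
- **Not checked:** I never went near the tray arm, but I did not look at it again at the end. The button on the far side was not seen after the move. I did not find out why the reported tool height disagreed with the camera.

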